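# Lay out the drain trap parts for fitting

## Robot

A 6-joint arm with a two-finger parallel gripper is mounted at the origin on the work surface. World frame = base frame: x ahead of the robot, y to its left, z up, the work surface at z = 0. Lengths are in m, angles in rad, forces in N, time in s.
With the tool pointing down it reaches from about 0.375 to 0.925 m from the base axis. Payload 5.7 kg.
Tool frame: the origin (TCP) lies at the centre of the arm's flange, where the gripper is bolted on; the fingertips stand 173 mm ahead of it and the grasp point (between the pads) lies 155 mm ahead of it (ctrl.grip_point_offset is the distance from the TCP to the grasp point, in m); z points along the fingers, x is the direction in which the jaws open and shut, and the axes are right-handed (so a half turn about z gives the same grasp; the last joint's range is limited). The gripper opens to 85 mm and grips with 20 to 120 N. Pads are 22 mm wide; open, the fingers measure 114 mm over their backs; the gripper's body (76 mm by 85 mm) begins 54 mm behind the grasp point. The pads swing forward as they close: fully open they stand 13 mm farther back than shut.
Start: joints at [1.195, 0.359, 1.51, -0, 1.272, -0.115], TCP at [0.155, 0.58, 0.405] pointing down, gripper open.
Joint ranges: [-2.97, 2.97], [-1.01, 2.36], [0.21, 2.38], [-0.96, 4.11], [0.2, 2.71], [-2.98, 2.98]. Speed limits (rad/s): [2.39, 2.39, 3.14, 3.14, 3.14, 3.14].

## Interface

Orientations are given as [roll, pitch, yaw] about the fixed x, y, z axes, in that order (R = Rz(yaw) Ry(pitch) Rx(roll)).
In Python, from workcell import ctrl, optics, models gives the robot as it stands. The module is installed in compiled form; this text tells all that it offers.
- The arm moves only by the shell command python3 -m pendant 'ROWS' [OPENING] [FORCE]. ROWS is JSON, one flat list of numbers, 6 for each row, row after row: the shift along the world's x, y, z in m, then the turn, a rotation vector about the world's x, y, z in degrees. A call has exactly 10 rows; each row is the pose to reach, as a shift and turn from the pose commanded when the call began; what a row does not reach only later rows make up. A row lasts 1/12 s, in which the tool goes at most 41.7 mm and 7.16 degrees, less where a joint would pass 70% of its speed; a pose out of reach is approached as far as the arm can. A call with a gripper value outside its range is refused whole. OPENING is the finger opening in m, from 0 to 0.0854, set as the call begins (- or left out, the last holds). The fingers move at their own pace and stop on an object; FORCE is the grip in N (left out, the last holds). Time passes only in rows, so rows that repeat a pose let the fingers close, or fill a call up. It gives the time, the measured TCP pose, the force and the opening at its end, in the units of the state.
- ctrl.sense(): the state, without advancing time (a new reading comes with each control period).
- optics.camera(name): name is "scene" or "top" or "wrist"; returns a dict with "pixels" (420x560x3 uint8, blue, green, red), "vertical_fov" (degrees; the focal length in pixels is half the picture's height over the tangent of half this angle, whatever the lens; pixels are square), "cx", "cy" (the principal point, pixels), "distortion" ([k1, k2, p1, p2, k3] as OpenCV has them; the pictures are not rectified), "T" (4x4, takes a point from camera to world coordinates). Camera axes: x right, y up, looking along -z (the intrinsics and any distortion apply to the point x, -y, -z); pixel columns grow to the right and rows downward; lengths in m; the calibration is good to about 2 mm. A picture is of the moment at which its call begins. There is no depth.
- ctrl.hand_in(): hands the job in, once; it reports no verdict.
Trained networks look in the newest picture that a camera, given by its name, has taken for a name from the list of things; names that differ only in an ending like _2 or _b are one class to them, and where a whole thing is asked for, a point or a joint stands for the part that bears it (a point fixed in the world has none). Each returns a list of dicts, best first, with "score" (0 to 1); they miss things now and then, are a little off and sometimes report something else, mostly with a low value. They report only what shows in the picture. A call takes as long as a camera call. They do not tell look-alikes from the thing itself.
- models.spot_in(thing, camera): "extent" ([centre column, centre row, width, height] in pixels, round what is visible of it).
- models.place_of(thing, camera): "xy" ([column, row] in pixels: a listed point, or the origin of a listed thing).
The state is a dict: "time_s": time; "joint_positions": joint angles; "qd": joint speeds; "effort": joint torques, N m; "ee_pos": TCP position; "ee_rot": TCP orientation; "wrist_force": force on the tool from outside, world axes, zero at the start; "moment": the same for the moment, N m; "gripper_width": opening from 0.0 (shut) to 1.0 (fully open).
Only numpy, scipy, OpenCV 4.12 (cv2) and the standard library are available. Lean on these libraries where they do the work, as an engineer would, in place of code of your own. Each camera call takes 0.05 s, during which the arm holds its last target.

## Task

The parts of the sink drain have been washed and must be laid out for fitting. Take the stack of parts apart and put the blue cup, the yellow nut and the red seal each flat in the dish of its own colour, and snap the white pipe out of its sprung clip and lay it in both notches of the wooden cradle, roughly centred end to end. Leave the green bottle and the can where they stand.

Things in the scene. Friction and masses are not known exactly. Their poses are not given: they have to be found in the camera images.
- trap_cup: Blue plastic trap cup, a closed cylinder standing mouth down: 62 mm diameter, 46 mm high, about 90 g; bottom of the stack, standing on the counter. Origin: centre of its underside, z up.
- slip_nut: Yellow plastic slip nut, a round ring: 51 mm outside, 26 mm bore, 26 mm high, about 40 g; starts lying on the blue cup. Origin: centre of its underside, z along its bore.
- seal: Red seal ring, stiff: 36 mm outside, 18 mm bore, 24 mm high, about 25 g; starts lying on the yellow nut, top of the stack. Origin: centre of its underside, z along its bore.
- pipe: White pipe, 22 mm diameter, 170 long, 70 g. Origin: middle of its axis; y along it. Starts level, axis 60 mm up, in a fixed black stand (base 10 mm high) with two steel C-clips 16 mm wide, 45 mm either side of its middle, 70 mm free between. Clips reach 26 mm above and below the axis, 18 in front, 28 behind. Mouths face the pipe's -x axis: pulled level that way (about 10 N) it is free after 25 mm.
- blue_dish: Shallow round blue dish for the cup, 92 mm outside, 86 mm inside, 4 mm floor and a rim 8 mm high, fixed to the counter. Origin: centre of the underside.
- yellow_dish: Shallow round yellow dish for the nut, 81 mm outside, 75 mm inside, 4 mm floor and a rim 8 mm high, fixed to the counter. Origin: centre of the underside.
- red_dish: Shallow round red dish for the seal, 66 mm outside, 60 mm inside, 4 mm floor and a rim 8 mm high, fixed to the counter. Origin: centre of the underside.
- cradle: Fixed wooden cradle for the pipe: base 60 x 140 mm, 10 high, with two V-notched saddles 16 mm wide, 50 mm either side of its middle along its y axis, 84 mm free between. The V is about 37 mm wide at the top, 43 mm above the counter. The pipe lies along the cradle's y; home, its axis is 40 mm above the counter. Origin: centre of the underside.
- cleaner: Bystander: green cleaner bottle with white cap, 56 mm diameter, 140 mm high, standing loose. Origin: centre of its underside.
- can: Bystander: metal can with blue label, 60 mm diameter, 100 mm high, standing loose. Origin: centre of its underside.
Mind the look-alikes: they are no part of the job. Leave any purple look-alike of the seal alone. Of the things shaped like the trap_cup, the blue one is meant.

How it is judged:
By the outcome, as a careful person would: the job done as asked, in the order asked, and still so for the second after the job is handed in, with the robot touching nothing.
It also fails if it takes over 109 s, if anything falls off the work surface, if the arm or the gripper's body presses on something with over 40 N, if the wrist force passes 120 N, or if a joint passes its speed limit or range.

## Working session

There is one attempt and no reset: what is moved stays moved. The work goes in short steps, Python scripts to look and compute and a shell command to move; the robot and the scene stay as the last step left them, time stands still between calls to the robot, and variables do not carry over. Pictures are saved under pics/ and viewed, and the job is handed in when it is done.

```bash
ls; mkdir -p pics; python3 - <<'E'
from workcell import ctrl, optics, models
import cv2
print(ctrl.sense()); print(ctrl.grip_point_offset)
for n in ("scene","top","wrist"):
    c=optics.camera(n); cv2.imwrite(f"pics/{n}0.png",c["pixels"]); print(n,c["vertical_fov"],c["cx"],c["cy"],c["distortion"],c["T"].tolist() if hasattr(c["T"],'tolist') else c["T"])
E
```

```text
pics
{'time_s': 0.0, 'joint_positions': array([ 1.19488178e+00,  3.59496479e-01,  1.51148422e+00,  3.01372660e-05,
        1.27252960e+00, -1.15110221e-01]), 'qd': array([-1.17783764e-03, -1.92085021e-04,  1.76238772e-03, -5.80962031e-05,
        5.50170601e-04,  9.44603110e-04]), 'effort': array([ 9.23403823e-04, -5.27630281e+01, -2.78632092e+01, -3.19469309e-04,
        1.40232575e-02,  2.44378811e-05]), 'ee_pos': array([0.15457832, 0.57934261, 0.40383867]), 'ee_rot': array([-3.14134380e+00,  1.90164707e-03,  1.30998335e+00]), 'wrist_force': array([ 0.75376502, -0.0509563 , -0.39536014]), 'moment': array([0.02108445, 0.00404925, 0.00250845]), 'gripper_width': 0.9971373629972636}
0.1547
scene 45.35917071994449 274.47208831766176 204.35255776014918 [0.06166647 0.         0.         0.         0.        ] [[-0.47596866620400485, -0.6319539350238851, 0.6116273806819049, 1.169175312512479], [0.8794255898565851, -0.3483508004851922, 0.3244415998399763, 0.3283930054188254], [0.008028741954885198, 0.6923048055655493, 0.7215605279486046, 0.7700165920893919], [0.0, 0.0, 0.0, 1.0]]
top 45.715426506970154 278.8261526506349 204.42216251126393 [-0.07762624  0.          0.          0.          0.        ] [[0.069840002177512, 0.9762937791042801, -0.20487271896992115, 0.3695104170648864], [-0.9975581187623039, 0.0684370789462282, -0.01393434306742469, -0.012545433035318902], [0.00041687798944136506, 0.20534561867152384, 0.9786894313852331, 1.1059404859396782], [0.0, 0.0, 0.0, 1.0]]
wrist 66.87606438678807 278.7481469338276 208.22409066844313 [-0.04151308  0.          0.          0.          0.        ] [[0.25769966012763407, -0.929488367103002, -0.26389820118806384, 0.08745396370468474], [0.9662217025724038, 0.2471797964827954, 0.07292303949238561, 0.5977366472833566], [-0.0025508132401238694, -0.2737764117503877, 0.9617899821275407, 0.3733250857393228], [0.0, 0.0, 0.0, 1.0]]
```

View pics/scene0.png

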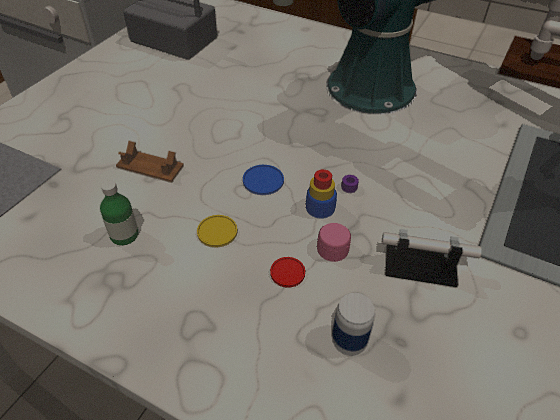

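View pics/top0.png

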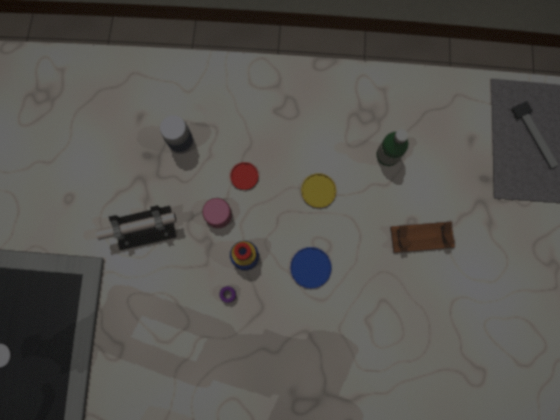

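View pics/wrist0.png

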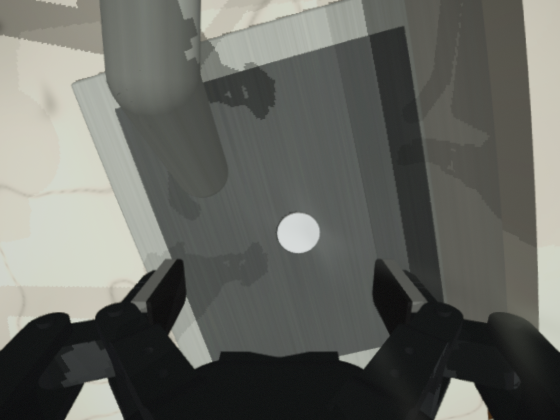

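```bash
cat > h.py <<'E'
from workcell import ctrl, optics, models
import cv2, numpy as np
def K(c):
    f=c["pixels"].shape[0]/2/np.tan(np.radians(c["vertical_fov"])/2)
    return np.array([[f,0,c["cx"]],[0,f,c["cy"]],[0,0,1.]])
def ray(c,uv):
    p=cv2.undistortPoints(np.array([[uv]],float),K(c),np.array(c["distortion"],float))[0,0]
    T=np.array(c["T"]); d=T[:3,:3]@np.array([p[0],-p[1],-1.]); return T[:3,3],d
def atz(c,uv,z):
    o,d=ray(c,uv); return o+d*(z-o[2])/d[2]
def proj(c,P):
    T=np.array(c["T"]); q=(np.atleast_2d(P)-T[:3,3])@T[:3,:3]; q=q*[1,-1,-1]
    return cv2.projectPoints(q,np.zeros(3),np.zeros(3),K(c),np.array(c["distortion"],float))[0][:,0]
def tri(rs):
    A=0;b=0
    for o,d in rs:
        d=d/np.linalg.norm(d); M=np.eye(3)-np.outer(d,d); A=A+M; b=b+M@o
    x=np.linalg.solve(A,b)
    return x,[np.linalg.norm((np.eye(3)-np.outer(d,d)/(d@d))@(x-o)) for o,d in rs]
def tcp():
    from scipy.spatial.transform import Rotation as R
    s=ctrl.sense(); r=R.from_euler('xyz',s["ee_rot"]).as_matrix()
    return s["ee_pos"],r
E
python3 - <<'E'
from h import *
cs={n:optics.camera(n) for n in ("scene","top")}
Z=dict(trap_cup=0,slip_nut=.046,seal=.072,pipe=.06,blue_dish=0,yellow_dish=0,red_dish=0,cradle=0,cleaner=0,can=0)
for t,z in Z.items():
    for n in cs:
        for r in models.place_of(t,n)[:4]:
            print(t,n,round(r["score"],2),np.round(r["xy"],1),np.round(atz(cs[n],r["xy"],z)[:2],4))
E
```

```text
trap_cup scene 0.76 [321.3 207.6] [0.4771 0.0733]
trap_cup scene 0.66 [333.1 249.3] [0.5683 0.1406]
trap_cup top 0.81 [218.6 215. ] [0.5671 0.1373]
trap_cup top 0.66 [244.6 256.5] [0.4777 0.0708]
slip_nut scene 0.89 [321.5 195.1] [0.4864 0.0742]
slip_nut scene 0.16 [432.8 244.9] [0.5055 0.3086]
slip_nut top 0.55 [241.3 254.7] [0.4766 0.0747]
seal scene 0.66 [320.4 181.6] [0.477  0.0653]
seal scene 0.51 [348.  186.8] [0.4642 0.1198]
seal top 0.71 [226.5 289.6] [0.4002 0.0969]
seal top 0.63 [243.1 251.1] [0.4817 0.0694]
pipe scene 0.61 [431.4 244.1] [0.5177 0.3062]
pipe top 0.95 [138.1 226.3] [0.5197 0.2993]
blue_dish scene 0.71 [262.1 179.9] [ 0.4634 -0.0779]
blue_dish top 0.6 [311.  266.7] [ 0.4655 -0.0777]
yellow_dish scene 0.8 [214.8 232.7] [ 0.6438 -0.0853]
yellow_dish top 0.71 [319.8 191. ] [ 0.6388 -0.0879]
red_dish scene 0.8 [285.8 272.9] [0.663  0.0856]
red_dish top 0.71 [245.3 174.7] [0.6653 0.0849]
cradle scene 0.89 [152.2 170.7] [ 0.5571 -0.3092]
cradle scene 0.47 [262.2 177.6] [ 0.4568 -0.0813]
cradle top 0.94 [422.7 238. ] [ 0.5466 -0.3255]
cleaner scene 0.59 [123.1 235.5] [ 0.7371 -0.2405]
cleaner top 0.77 [386.1 151.8] [ 0.7435 -0.2375]
can top 0.79 [181.6 140.7] [0.7372 0.2409]
```

```bash
python3 - <<'E'
from h import *
cs={n:optics.camera(n) for n in ("scene","top")}
def seg(c,lo,hi,box):
    h=cv2.cvtColor(c["pixels"],cv2.COLOR_BGR2HSV); m=cv2.inRange(h,lo,hi); mm=np.zeros_like(m); x0,y0,x1,y1=box; mm[y0:y1,x0:x1]=m[y0:y1,x0:x1]
    n,l,s,ce=cv2.connectedComponentsWithStats(mm); k=1+np.argmax(s[1:,4]); return s[k],ce[k],(l==k)
B={'blue':((105,120,40),(130,255,255)),'yellow':((20,120,60),(32,255,255)),'red':((0,150,60),(8,255,255)),'purple':((130,80,30),(160,255,255))}
for n,d in (("scene",{'blue':(235,155,292,200),'yellow':(190,208,245,252),'red':(262,250,312,292),'purple':(335,170,365,197)}),
            ("top",{'blue':(280,240,340,295),'yellow':(293,166,345,214),'red':(225,155,265,195),'purple':(215,282,242,308)})):
    for k,b in d.items():
        s,ce,m=seg(cs[n],*B[k],b); cnt=max(cv2.findContours(m.astype('uint8'),0,cv2.CHAIN_APPROX_NONE)[0],key=len)
        e=cv2.fitEllipse(cnt); print(n,k,s,np.round(e[0],1),np.round(e[1],1),'z8mm',np.round(atz(cs[n],e[0],.008 if k!='purple' else .024)[:2],4))
# zooms
def crop(n,b,f,name):
    x0,y0,x1,y1=b; cv2.imwrite(f"pics/{name}.png",cv2.convertScaleAbs(cv2.resize(cs[n]["pixels"][y0:y1,x0:x1],None,fx=f,fy=f,interpolation=cv2.INTER_CUBIC),alpha=1.5 if n=="top" else 1))
a=lambda n,b,f:cv2.convertScaleAbs(cv2.resize(cs[n]["pixels"][b[1]:b[3],b[0]:b[2]],None,fx=f,fy=f,interpolation=cv2.INTER_CUBIC),alpha=2 if n=="top" else 1)
A=np.hstack([a("top",(90,190,190,265),4),a("scene",(375,220,475,295),4)])
C=np.hstack([a("top",(190,190,290,265),4),a("scene",(280,160,380,235),4)])
cv2.imwrite("pics/z1.png",np.vstack([A,C]))
D=np.hstack([a("top",(380,205,480,280),4),a("scene",(100,125,200,200),4)])
cv2.imwrite("pics/z2.png",D)
E
```

```text
scene blue [243 165  41  29 944] [262.8 178.9] [28.3 40.3] z8mm [ 0.4671 -0.0739]
scene yellow [ 197  215   40   32 1031] [216.6 230.5] [31.4 39.7] z8mm [ 0.6427 -0.081 ]
scene red [270 257  35  30 775] [287.2 271.6] [29.2 33.8] z8mm [0.6642 0.0891]
scene purple [342 175  16  17 220] [349.5 183.2] [15.7 17.3] z8mm [0.4037 0.104 ]
top blue [ 291  248   40   40 1240] [310.5 267.4] [38.5 39.2] z8mm [ 0.4631 -0.0762]
top yellow [302 174  34  34 896] [318.3 190.4] [32.5 33.3] z8mm [ 0.638  -0.0839]
top red [232 163  26  26 534] [244.2 175.9] [25.1 25.3] z8mm [0.6602 0.0866]
top purple [220 287  15  15 128] [227.2 294.1] [14.2 14.8] z8mm [0.3922 0.0996]
```

View pics/z1.png

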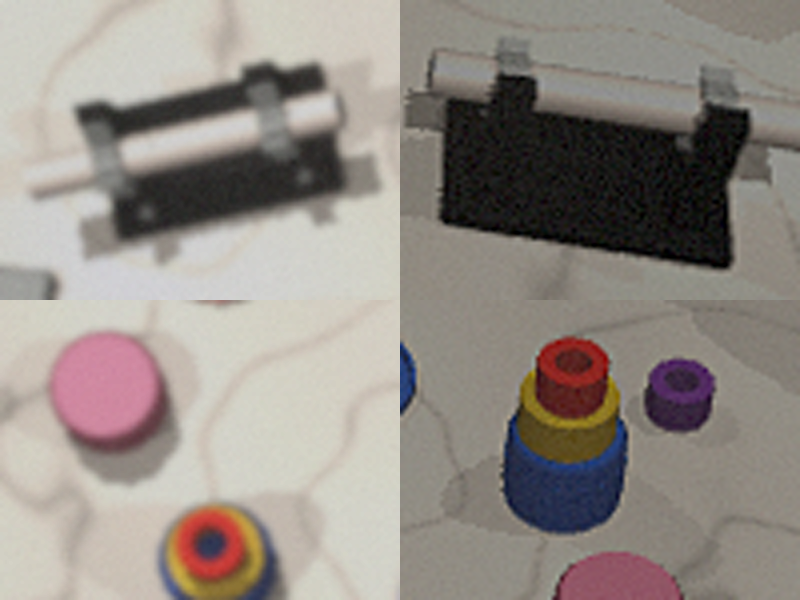

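View pics/z2.png

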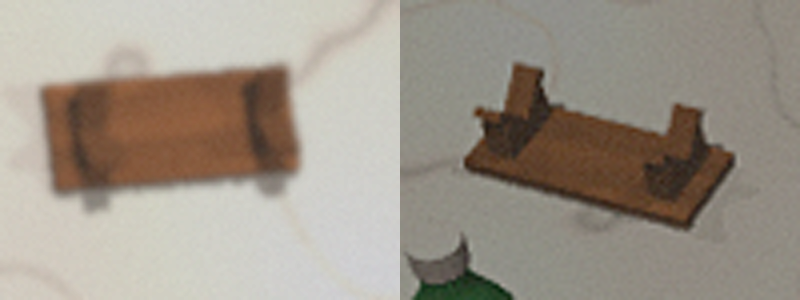

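```bash
python3 -m pendant '[0.015,-0.024,0,0,0,0, 0.035,-0.055,0,0,0,0, 0.056,-0.088,0,0,0,0, 0.077,-0.121,0,0,0,0, 0.098,-0.154,0,0,0,0, 0.119,-0.187,0,0,0,0, 0.14,-0.22,0,0,0,0, 0.161,-0.253,0,0,0,0, 0.182,-0.286,0,0,0,0, 0.203,-0.319,0,0,0,0]' 0.0854 30
python3 -m pendant '[0.021,-0.033,0,0,0,0, 0.042,-0.066,0,0,0,0, 0.063,-0.099,0,0,0,0, 0.084,-0.132,0,0,0,0, 0.1,-0.157,0,0,0,0, 0.112,-0.176,0,0,0,0, 0.12,-0.188,0,0,0,0, 0.121,-0.19,0,0,0,0, 0.121,-0.19,0,0,0,0, 0.121,-0.19,0,0,0,0]'
python3 - <<'E'
from h import *
c=optics.camera("wrist"); cv2.imwrite("pics/w1.png",c["pixels"])
print(tcp()[0],ctrl.sense()["ee_rot"])
Z=dict(trap_cup=0,slip_nut=.046,seal=.072,blue_dish=0,yellow_dish=0,red_dish=0,pipe=.06)
for t,z in Z.items():
    for r in models.place_of(t,"wrist")[:3]: print(t,round(r["score"],2),np.round(r["xy"],1),np.round(atz(c,r["xy"],z)[:2],4))
E
```

```text
time_s: 2.18
ee_pos: [0.3583, 0.259, 0.405]
ee_rot: [3.141, -0.001, 1.31]
wrist_force: [0.4, 0.3, -0.2]
gripper_width: 1.004
time_s: 3.02
ee_pos: [0.4781, 0.0712, 0.4045]
ee_rot: [-3.141, -0.0, 1.31]
wrist_force: [0.4, -0.1, 0.3]
gripper_width: 1.002
[0.47798469 0.07148014 0.40457393] [-3.14067800e+00 -1.24305323e-04  1.31059463e+00]
trap_cup 0.68 [277.7 178.2] [0.4773 0.0703]
trap_cup 0.64 [349.1 228.9] [0.5621 0.1399]
trap_cup 0.63 [276.1 185.3] [0.4851 0.0662]
slip_nut 0.61 [275.4 189.7] [0.4804 0.0672]
seal 0.76 [286.5  97.3] [0.3951 0.1009]
seal 0.65 [276.9 177. ] [0.4632 0.0736]
seal 0.56 [278.1 189.1] [0.475  0.0716]
blue_dish 0.75 [156.8 199.9] [ 0.4649 -0.0792]
blue_dish 0.23 [276.5 190.4] [0.4913 0.0651]
yellow_dish 0.66 [197.4 319.2] [ 0.6374 -0.0864]
red_dish 0.85 [323.8 307.8] [0.6641 0.0847]
pipe 0.9 [509.1 170.3] [0.5187 0.3027]
```

View pics/w1.png

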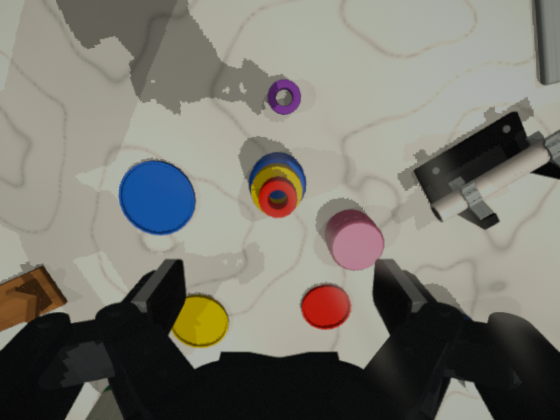

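```bash
python3 - <<'E'
from h import *
c=optics.camera("wrist")
print("seal top",atz(c,(277,197),.096)); t=optics.camera("top"); s=optics.camera("scene")
print(atz(t,(242.3,251),.096), atz(s,(323,175),.096))
h=cv2.cvtColor(c["pixels"],cv2.COLOR_BGR2HSV)
for k,lo,hi,b in (('blue',(105,120,40),(130,255,255),(110,150,205,245)),('yellow',(20,120,60),(32,255,255),(165,285,240,350)),('red',(0,150,60),(8,255,255),(295,275,360,335)),('purple',(125,80,30),(160,255,255),(260,70,310,120)),('sealtop',(0,150,130),(8,255,255),(250,165,305,225))):
    m=np.zeros(h.shape[:2],'uint8'); m[b[1]:b[3],b[0]:b[2]]=cv2.inRange(h,lo,hi)[b[1]:b[3],b[0]:b[2]]
    cnt=max(cv2.findContours(m,0,cv2.CHAIN_APPROX_NONE)[0],key=len); e=cv2.fitEllipse(cnt)
    print(k,np.round(e[0],1),np.round(e[1],1),atz(c,e[0],.096 if k=='sealtop' else .006)[:2])
E
```

```text
seal top [0.47731211 0.07005281 0.096     ]
[0.47917708 0.06917686 0.096     ] [0.48123147 0.07090905 0.096     ]
blue [156.5 196.6] [70.5 77.3] [ 0.46102726 -0.07576515]
yellow [200.4 321. ] [52.  54.5] [ 0.63857886 -0.08083464]
red [325.  306.6] [43.  46.8] [0.6595055  0.08659592]
purple [284.   95.8] [31.8 33.8] [0.38997181 0.10074339]
sealtop [277.5 197.7] [35.7 37.3] [0.47809047 0.07029002]
```

```bash
python3 -m pendant '[0,-0.001,-0.03,0,0,0, 0,-0.001,-0.065,0,0,0, 0,-0.001,-0.1,0,0,0, 0,-0.001,-0.13,0,0,0, 0,-0.001,-0.148,0,0,0, 0,-0.001,-0.154,0,0,0, 0,-0.001,-0.154,0,0,0, 0,-0.001,-0.154,0,0,0, 0,-0.001,-0.154,0,0,0, 0,-0.001,-0.154,0,0,0]' 0.0854 30
python3 -m pendant '[0,0,0,0,0,0, 0,0,0,0,0,0, 0,0,0,0,0,0, 0,0,0,0,0,0, 0,0,0,0,0,0, 0,0,0,0,0,0, 0,0,0,0,0,0, 0,0,0,0,0,0, 0,0,0,0,0,0, 0,0,0,0,0,0]' 0.01 30
python3 - <<'E'
from h import *
c=optics.camera("wrist"); cv2.imwrite("pics/w2.png",c["pixels"])
E
```

```text
time_s: 4.4
ee_pos: [0.4795, 0.0697, 0.2521]
ee_rot: [3.139, -0.001, 1.31]
wrist_force: [-0.3, 0.2, 0.0]
gripper_width: 0.997
time_s: 5.23
ee_pos: [0.4788, 0.0697, 0.2512]
ee_rot: [3.141, 0.0, 1.31]
wrist_force: [-1.2, -0.4, 5.2]
gripper_width: 0.406
```

View pics/w2.png

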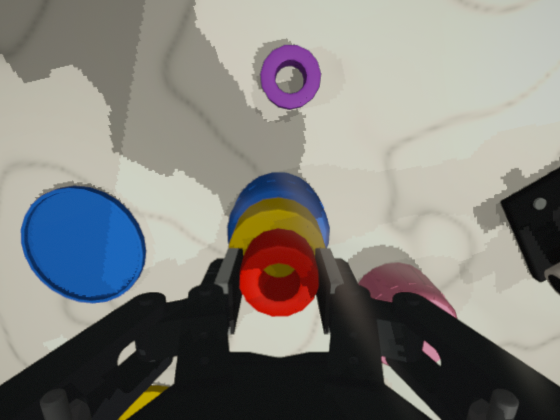

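```bash
python3 -m pendant '[0,0,0.015,0,0,0, 0,0,0.04,0,0,0, 0.015,0.001,0.06,0,0,0, 0.045,0.004,0.065,0,0,0, 0.08,0.007,0.065,0,0,0, 0.115,0.011,0.065,0,0,0, 0.145,0.014,0.06,0,0,0, 0.168,0.016,0.04,0,0,0, 0.18,0.017,0.01,0,0,0, 0.182,0.017,-0.02,0,0,0]'
python3 -m pendant '[0,0,-0.02,0,0,0, 0,0,-0.035,0,0,0, 0,0,-0.042,0,0,0, 0,0,-0.045,0,0,0, 0,0,-0.046,0,0,0, 0,0,-0.046,0,0,0, 0,0,-0.046,0,0,0, 0,0,-0.046,0,0,0, 0,0,-0.046,0,0,0, 0,0,-0.046,0,0,0]'
python3 - <<'E'
from h import *
c=optics.camera("wrist"); cv2.imwrite("pics/w3.png",c["pixels"])
E
```

```text
time_s: 6.12
ee_pos: [0.6642, 0.0868, 0.2306]
ee_rot: [3.136, -0.002, 1.31]
wrist_force: [0.2, 0.9, -0.8]
gripper_width: 0.403
time_s: 6.95
ee_pos: [0.6609, 0.0867, 0.1854]
ee_rot: [3.141, -0.0, 1.31]
wrist_force: [-0.2, -0.1, 0.5]
gripper_width: 0.404
```

View pics/w3.png

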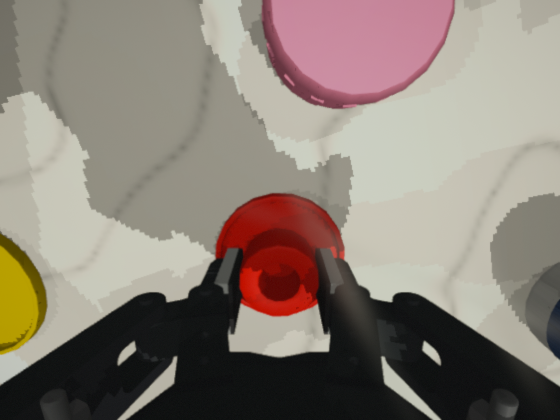

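```bash
python3 -m pendant '[0,0,-0.001,0,0,0, 0,0,-0.002,0,0,0, 0,0,-0.002,0,0,0, 0,0,-0.002,0,0,0, 0,0,-0.002,0,0,0, 0,0,-0.002,0,0,0, 0,0,-0.002,0,0,0, 0,0,-0.002,0,0,0, 0,0,-0.002,0,0,0, 0,0,-0.002,0,0,0]'
python3 -m pendant '[0,0,0,0,0,0, 0,0,0,0,0,0, 0,0,0,0,0,0, 0,0,0,0,0,0, 0,0,0.01,0,0,0, 0,0,0.03,0,0,0, 0,0,0.06,0,0,0, 0,0,0.095,0,0,0, 0,0,0.13,0,0,0, 0,0,0.14,0,0,0]' 0.055
python3 - <<'E'
from h import *
c=optics.camera("wrist"); cv2.imwrite("pics/w4.png",c["pixels"])
E
```

```text
time_s: 7.83
ee_pos: [0.6608, 0.0867, 0.1832]
ee_rot: [3.141, -0.0, 1.31]
wrist_force: [-0.7, 0.4, 5.3]
gripper_width: 0.405
time_s: 8.67
ee_pos: [0.6625, 0.0868, 0.3294]
ee_rot: [3.133, -0.003, 1.31]
wrist_force: [1.4, 0.7, 0.0]
gripper_width: 0.645
```

View pics/w4.png

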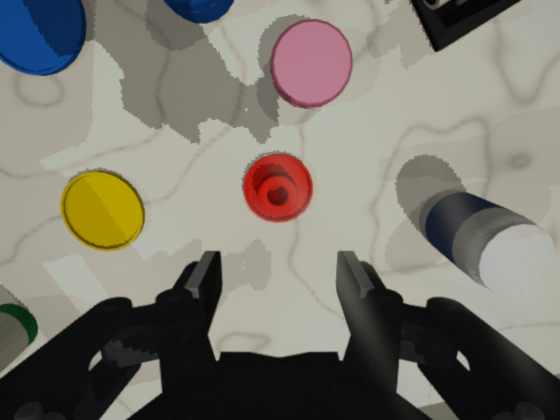

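```bash
python3 -m pendant '[-0.015,-0.001,0.005,0,0,0, -0.045,-0.004,0.005,0,0,0, -0.08,-0.008,0.005,0,0,0, -0.115,-0.011,0.005,0,0,0, -0.15,-0.014,0.005,0,0,0, -0.172,-0.016,0.005,0,0,0, -0.18,-0.017,0.005,0,0,0, -0.182,-0.017,0.005,0,0,0, -0.182,-0.017,0.005,0,0,0, -0.182,-0.017,0.005,0,0,0]' 0.0854
python3 - <<'E'
from h import *
c=optics.camera("wrist"); cv2.imwrite("pics/w5.png",c["pixels"]); h=cv2.cvtColor(c["pixels"],cv2.COLOR_BGR2HSV)
m=cv2.inRange(h,(20,120,60),(32,255,255)); m[350:]=0
for cnt in cv2.findContours(m,0,cv2.CHAIN_APPROX_NONE)[0]:
    if len(cnt)>40: e=cv2.fitEllipse(cnt); print(np.round(e[0],1),np.round(e[1],1),atz(c,e[0],.072)[:2])
print(tcp()[0])
E
```

```text
time_s: 9.55
ee_pos: [0.4803, 0.0697, 0.3279]
ee_rot: [3.14, -0.0, 1.31]
wrist_force: [-0.2, 0.8, 0.1]
gripper_width: 0.997
[189.7 339.7] [19.8 46.8] [ 0.56814053 -0.03128445]
[276.4 207.1] [65.9 68.4] [0.47446998 0.06986363]
[0.48048503 0.0697028  0.32785502]
```

View pics/w5.png

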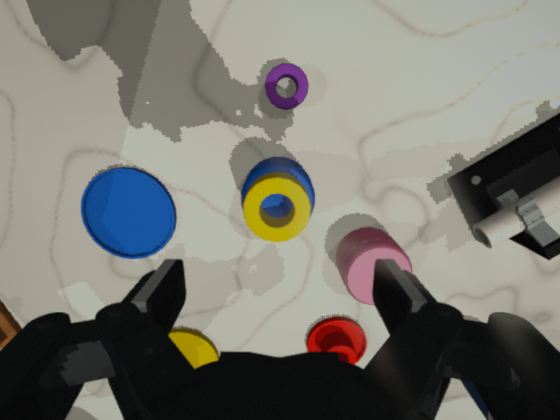

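```bash
python3 -m pendant '[-0.001,0,-0.025,0,0,0, -0.003,0,-0.055,0,0,0, -0.003,0,-0.08,0,0,0, -0.003,0,-0.095,0,0,0, -0.003,0,-0.102,0,0,0, -0.003,0,-0.102,0,0,0, -0.003,0,-0.102,0,0,0, -0.003,0,-0.102,0,0,0, -0.003,0,-0.102,0,0,0, -0.003,0,-0.102,0,0,0]' 0.0854
python3 -m pendant '[0,0,0,0,0,0, 0,0,0,0,0,0, 0,0,0,0,0,0, 0,0,0,0,0,0, 0,0,0,0,0,0, 0,0,0,0,0,0, 0,0,0,0,0,0, 0,0,0,0,0,0, 0,0,0,0,0,0, 0,0,0,0,0,0]' 0.025 30
```

```text
time_s: 10.43
ee_pos: [0.4763, 0.0697, 0.2266]
ee_rot: [3.14, -0.0, 1.31]
wrist_force: [-0.3, -1.1, 0.1]
gripper_width: 0.997
time_s: 11.27
ee_pos: [0.4758, 0.0697, 0.2263]
ee_rot: [3.141, -0.0, 1.31]
wrist_force: [-1.6, 0.3, 6.4]
gripper_width: 0.587
```

```bash
python3 -m pendant '[0,0,0.015,0,0,0, 0,0,0.04,0,0,0, 0.015,-0.014,0.055,0,0,0, 0.04,-0.037,0.055,0,0,0, 0.067,-0.062,0.055,0,0,0, 0.094,-0.087,0.055,0,0,0, 0.121,-0.112,0.055,0,0,0, 0.145,-0.135,0.05,0,0,0, 0.16,-0.149,0.03,0,0,0, 0.1635,-0.152,0.005,0,0,0]'
python3 -m pendant '[0,0,-0.02,0,0,0, 0,0,-0.035,0,0,0, 0,0,-0.043,0,0,0, 0,0,-0.046,0,0,0, 0,0,-0.047,0,0,0, 0,0,-0.048,0,0,0, 0,0,-0.048,0,0,0, 0,0,-0.048,0,0,0, 0,0,-0.048,0,0,0, 0,0,-0.048,0,0,0]'
python3 - <<'E'
from h import *
c=optics.camera("wrist"); cv2.imwrite("pics/w6.png",c["pixels"])
E
```

```text
time_s: 12.1
ee_pos: [0.6435, -0.0857, 0.2323]
ee_rot: [3.132, 0.001, 1.308]
wrist_force: [1.3, -0.2, -0.2]
gripper_width: 0.586
time_s: 12.93
ee_pos: [0.6391, -0.0823, 0.1842]
ee_rot: [3.141, 0.001, 1.31]
wrist_force: [-3.3, -0.2, 6.9]
gripper_width: 0.584
```

View pics/w6.png

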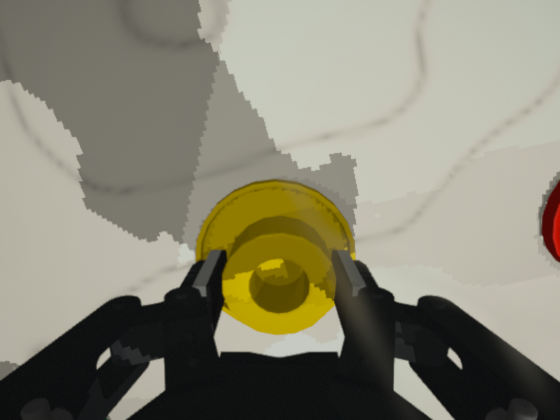

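```bash
python3 -m pendant '[0,0,0,0,0,0, 0,0,0,0,0,0, 0,0,0,0,0,0, 0,0,0,0,0,0, 0,0,0.01,0,0,0, 0,0,0.03,0,0,0, 0,0,0.06,0,0,0, 0,0,0.09,0,0,0, 0,0,0.11,0,0,0, -0.005,0.005,0.12,0,0,0]' 0.068
python3 - <<'E'
from h import *
c=optics.camera("wrist"); cv2.imwrite("pics/w7.png",c["pixels"])
E
python3 -m pendant '[-0.015,0.014,0.015,0,0,0, -0.04,0.037,0.02,0,0,0, -0.065,0.06,0.02,0,0,0, -0.09,0.083,0.02,0,0,0, -0.115,0.106,0.02,0,0,0, -0.138,0.129,0.02,0,0,0, -0.154,0.143,0.02,0,0,0, -0.159,0.147,0.02,0,0,0, -0.159,0.147,0.02,0,0,0, -0.159,0.147,0.02,0,0,0]' 0.0854
python3 - <<'E'
from h import *
c=optics.camera("wrist"); cv2.imwrite("pics/w8.png",c["pixels"]); h=cv2.cvtColor(c["pixels"],cv2.COLOR_BGR2HSV)
m=cv2.inRange(h,(105,120,40),(130,255,255)); m[350:]=0
for cnt in cv2.findContours(m,0,cv2.CHAIN_APPROX_NONE)[0]:
    if len(cnt)>40: e=cv2.fitEllipse(cnt); print(np.round(e[0],1),np.round(e[1],1),atz(c,e[0],.046)[:2],atz(c,e[0],.006)[:2])
print(tcp()[0])
E
```

```text
time_s: 13.82
ee_pos: [0.636, -0.0781, 0.3068]
ee_rot: [3.135, 0.0, 1.309]
wrist_force: [0.7, 0.1, 0.1]
gripper_width: 0.792
time_s: 14.7
ee_pos: [0.4755, 0.0696, 0.3224]
ee_rot: [3.141, 0.0, 1.311]
wrist_force: [1.2, 0.5, 0.5]
gripper_width: 1.001
[127.8 219.2] [87.4 98. ] [ 0.45332386 -0.05243762] [ 0.46064062 -0.07528425]
[279.1 203.7] [72.4 75.1] [0.4725043  0.07087992] [0.48294266 0.06810309]
[0.47616304 0.06927598 0.32257627]
```

View pics/w7.png

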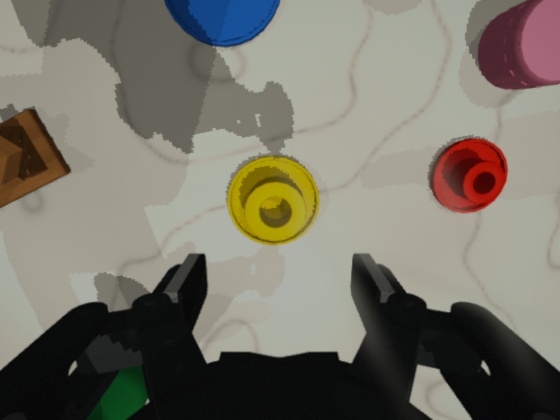

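View pics/w8.png

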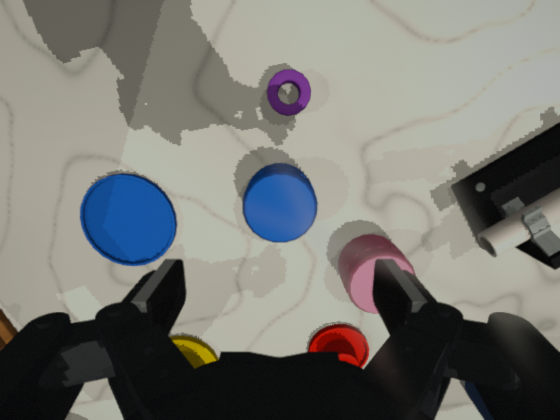

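```bash
python3 -m pendant '[0,0.001,-0.02,0,0,0, 0,0.001,-0.05,0,0,0, 0,0.001,-0.08,0,0,0, 0,0.001,-0.105,0,0,0, 0,0.001,-0.122,0,0,0, 0,0.001,-0.131,0,0,0, 0,0.001,-0.134,0,0,0, 0,0.001,-0.134,0,0,0, 0,0.001,-0.134,0,0,0, 0,0.001,-0.134,0,0,0]' 0.0854
python3 -m pendant '[0,0,0,0,0,0, 0,0,0,0,0,0, 0,0,0,0,0,0, 0,0,0,0,0,0, 0,0,0,0,0,0, 0,0,0,0,0,0, 0,0,0,0,0,0, 0,0,0,0,0,0, 0,0,0,0,0,0, 0,0,0,0,0,0]' 0.035 35
```

```text
time_s: 15.58
ee_pos: [0.4761, 0.0706, 0.1896]
ee_rot: [3.139, -0.0, 1.31]
wrist_force: [0.5, 0.5, 0.4]
gripper_width: 0.995
time_s: 16.42
ee_pos: [0.4756, 0.0707, 0.1897]
ee_rot: [3.14, -0.0, 1.31]
wrist_force: [-0.5, -0.1, 7.1]
gripper_width: 0.708
```

```bash
python3 -m pendant '[0,0,0.015,0,0,0, 0,0,0.035,0,0,0, -0.001,-0.01,0.045,0,0,0, -0.003,-0.033,0.045,0,0,0, -0.005,-0.061,0.045,0,0,0, -0.008,-0.089,0.045,0,0,0, -0.01,-0.117,0.045,0,0,0, -0.012,-0.138,0.045,0,0,0, -0.012,-0.146,0.035,0,0,0, -0.012,-0.146,0.02,0,0,0]'
python3 -m pendant '[0,0,-0.01,0,0,0, 0,0,-0.014,0,0,0, 0,0,-0.016,0,0,0, 0,0,-0.017,0,0,0, 0,0,-0.018,0,0,0, 0,0,-0.018,0,0,0, 0,0,-0.018,0,0,0, 0,0,-0.018,0,0,0, 0,0,-0.018,0,0,0, 0,0,-0.018,0,0,0]'
python3 - <<'E'
from h import *
c=optics.camera("wrist"); cv2.imwrite("pics/w9.png",c["pixels"])
E
```

```text
time_s: 17.25
ee_pos: [0.464, -0.0777, 0.2094]
ee_rot: [3.137, 0.001, 1.307]
wrist_force: [-0.1, 0.7, -1.4]
gripper_width: 0.708
time_s: 18.08
ee_pos: [0.4623, -0.0752, 0.1931]
ee_rot: [-3.141, 0.001, 1.311]
wrist_force: [-10.0, -2.9, 39.3]
gripper_width: 0.71
```

View pics/w9.png

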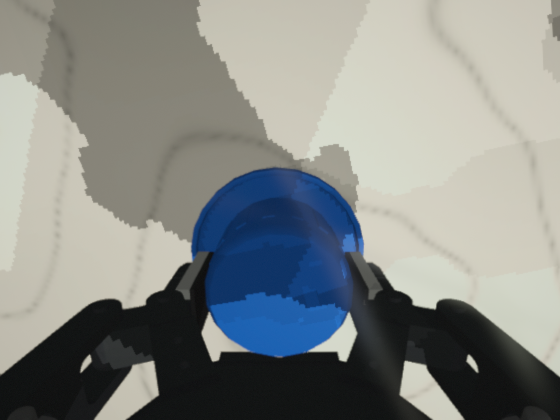

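```bash
python3 -m pendant '[0,0,0.0015,0,0,0, 0,0,0.0015,0,0,0, 0,0,0.0015,0,0,0, 0,0,0.0015,0,0,0, 0,0,0.0015,0,0,0, 0,0,0.0015,0,0,0, 0,0,0.0015,0,0,0, 0,0,0.0015,0,0,0, 0,0,0.0015,0,0,0, 0,0,0.0015,0,0,0]'
python3 -m pendant '[0,0,0,0,0,0, 0,0,0,0,0,0, 0,0,0,0,0,0, 0,0,0,0,0,0, 0,0,0.01,0,0,0, 0,0,0.03,0,0,0, 0,0,0.06,0,0,0, 0,0,0.09,0,0,0, 0,0,0.12,0,0,0, 0,0,0.13,0,0,0]' 0.08
python3 - <<'E'
from h import *
c=optics.camera("wrist"); cv2.imwrite("pics/w10.png",c["pixels"]);print(tcp()[0])
E
```

```text
time_s: 18.97
ee_pos: [0.4632, -0.0752, 0.1932]
ee_rot: [3.141, 0.0, 1.311]
wrist_force: [-3.5, -0.1, 18.5]
gripper_width: 0.707
time_s: 19.8
ee_pos: [0.4644, -0.0756, 0.3257]
ee_rot: [3.136, 0.0, 1.31]
wrist_force: [0.4, -0.0, 0.5]
gripper_width: 0.937
[ 0.46464676 -0.07565469  0.32601478]
```

View pics/w10.png

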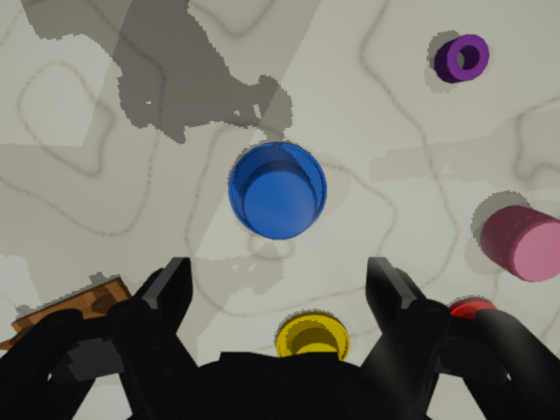

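```bash
python3 - <<'E'
from h import *
t=optics.camera("top"); s=optics.camera("scene")
def line(c,a,b,z):
    A=atz(c,a,z)[:2];B=atz(c,b,z)[:2]; d=B-A; print(np.round(A,4),np.round(B,4),np.round((A+B)/2,4),'len',np.linalg.norm(d).round(4),'ang',np.degrees(np.arctan2(d[1],d[0])).round(1))
# pipe ends in zoom coords /4 + offset
line(t,(90+338/4,190+108/4),(90+30/4,190+178/4),.06)
line(s,(375+438/4-100+0,220+73/4),(375+105+20,220+30),.06) if 0 else None
# cradle base corners top (top face z=.01): zoom TL(42,88) TR(288,68) BR(298,167) BL(55,190)
q=[(380+x/4,205+y/4) for x,y in((42,88),(288,68),(298,167),(55,190))]
P=[atz(t,p,.01)[:2] for p in q]; print(np.round(P,4),np.mean(P,0))
for a,b in((1,0),(2,3)): d=P[b]-P[a]; print(np.linalg.norm(d),np.degrees(np.arctan2(d[1],d[0])))
q=[(100+(x-400)/4,125+y/4) for x,y in((467,160),(692,223),(735,155))]
P=[atz(s,p,.01)[:2] for p in q]; print(np.round(P,4),'centre',(P[0]+P[2])/2)
d=P[0]-P[1]; print(np.linalg.norm(d),np.degrees(np.arctan2(d[1],d[0])))
E
```

```text
[0.5454 0.2233] [0.4957 0.385 ] [0.5205 0.3041] len 0.1692 ang 107.1
[[ 0.5649 -0.2496]
 [ 0.5858 -0.389 ]
 [ 0.5301 -0.3948]
 [ 0.5082 -0.2584]] [ 0.54726333 -0.3229483 ]
0.1409508494850377 98.53153657888815
0.13814130632579202 99.09630573722623
[[ 0.5881 -0.3813]
 [ 0.5691 -0.2414]
 [ 0.5121 -0.2536]] centre [ 0.55011743 -0.31744086]
0.14117753175756254 -82.25114266961054
```

```bash
python3 -m pendant '[0.002,0.015,0.005,0,0,-5, 0.005,0.045,0.01,0,0,-11, 0.009,0.08,0.01,0,0,-17, 0.013,0.115,0.01,0,0,-23, 0.017,0.15,0.01,0,0,-29, 0.021,0.185,0.01,0,0,-35, 0.025,0.22,0.01,0,0,-41, 0.029,0.255,0.01,0,0,-47, 0.033,0.29,0.01,0,0,-53, 0.037,0.32,0.01,0,0,-58]' 0.0854
python3 -m pendant '[0.004,0.03,0,0,0,0, 0.008,0.048,0,0,0,0, 0.01,0.055,0,0,0,0, 0.01,0.055,0,0,0,0, 0.01,0.055,0,0,0,0, 0.01,0.055,0,0,0,0, 0.01,0.055,0,0,0,0, 0.01,0.055,0,0,0,0, 0.01,0.055,0,0,0,0, 0.01,0.055,0,0,0,0]'
python3 - <<'E'
from h import *
c=optics.camera("wrist"); cv2.imwrite("pics/w11.png",c["pixels"]);print(tcp()[0])
E
```

```text
time_s: 20.78
ee_pos: [0.4994, 0.2468, 0.3298]
ee_rot: [-3.141, 0.004, 0.293]
wrist_force: [0.4, -0.6, -0.1]
gripper_width: 1.0
time_s: 21.62
ee_pos: [0.5103, 0.2991, 0.3324]
ee_rot: [-3.142, -0.0, 0.297]
wrist_force: [0.4, 0.8, 0.3]
gripper_width: 0.997
[0.51026123 0.29927506 0.33237182]
```

View pics/w11.png

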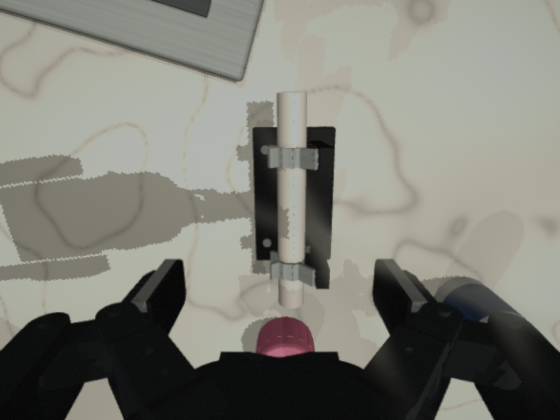

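```bash
python3 - <<'E'
from h import *
c=optics.camera("wrist")
g=cv2.cvtColor(c["pixels"],cv2.COLOR_BGR2HSV)
m=((g[...,2]>165)&(g[...,1]<45)).astype('uint8'); 
for r in (105,125,140,180,200,220,240,250):
    xs=np.flatnonzero(np.abs(np.diff(c["pixels"][r,255:335].astype(int).sum(1)))>90)+255; print(r,xs)
A=atz(c,(292,92),.06)[:2];B=atz(c,(290.3,307),.058)[:2];d=A-B
print(A,B,(A+B)/2,np.linalg.norm(d),np.degrees(np.arctan2(d[1],d[0])))
A=atz(c,(293,158),.086)[:2];B=atz(c,(292,271),.086)[:2]; print('clips',A,B,(A+B)/2,np.linalg.norm(A-B))
E
```

```text
105 [272 276]
125 [272 276]
140 [276 305 306]
180 [276 305 306 332 333]
200 [276 277 304 305 331 332]
220 [277 304 330 331]
240 [255 277 304 330]
250 [255 277 303 330]
[0.49372713 0.3860652 ] [0.54637922 0.21627858] [0.52005318 0.30117189] 0.17776315304260062 107.22905073185879
clips [0.50676644 0.34376647] [0.53170281 0.26336332] [0.51923463 0.3035649 ] 0.08418128556018405
```

```bash
python3 -m pendant '[0.004,0.002,-0.015,0,0,0, 0.01,0.004,-0.04,0,0,0, 0.01,0.004,-0.07,0,0,0, 0.01,0.004,-0.095,0,0,0, 0.01,0.004,-0.11,0,0,0, 0.01,0.004,-0.116,0,0,0, 0.01,0.004,-0.117,0,0,0, 0.01,0.004,-0.117,0,0,0, 0.01,0.004,-0.117,0,0,0, 0.01,0.004,-0.117,0,0,0]' 0.0854
python3 - <<'E'
from h import *
c=optics.camera("wrist"); cv2.imwrite("pics/w12.png",c["pixels"]);print(tcp()[0])
E
```

```text
time_s: 22.55
ee_pos: [0.5209, 0.304, 0.2166]
ee_rot: [-3.141, -0.002, 0.298]
wrist_force: [0.6, -0.0, -0.8]
gripper_width: 0.996
[0.5207896  0.30396704 0.21653103]
```

View pics/w12.png

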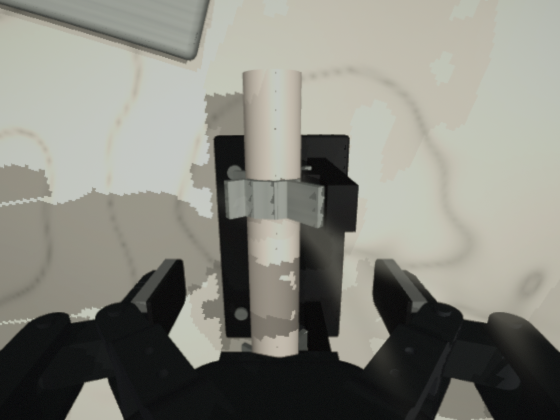

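```bash
python3 -m pendant '[-0.002,-0.0006,0,0,0,0, -0.002,-0.0006,0,0,0,0, -0.002,-0.0006,0,0,0,0, -0.002,-0.0006,0,0,0,0, -0.002,-0.0006,0,0,0,0, -0.002,-0.0006,0,0,0,0, -0.002,-0.0006,0,0,0,0, -0.002,-0.0006,0,0,0,0, -0.002,-0.0006,0,0,0,0, -0.002,-0.0006,0,0,0,0]' 0.0 40
python3 -m pendant '[0,0,0,0,0,0, 0,0,0,0,0,0, 0,0,0,0,0,0, 0,0,0,0,0,0, 0,0,0,0,0,0, 0,0,0,0,0,0, 0,0,0,0,0,0, 0,0,0,0,0,0, 0,0,0,0,0,0, 0,0,0,0,0,0]'
```

```text
time_s: 23.43
ee_pos: [0.5186, 0.3033, 0.2155]
ee_rot: [-3.141, -0.001, 0.298]
wrist_force: [1.8, 1.0, 4.3]
gripper_width: 0.248
time_s: 24.27
ee_pos: [0.5185, 0.3032, 0.2152]
ee_rot: [-3.142, -0.001, 0.298]
wrist_force: [3.9, 1.6, 3.6]
gripper_width: 0.238
```

```bash
python3 -m pendant '[-0.003,-0.0009,0,0,0,0, -0.007,-0.0022,0,0,0,0, -0.012,-0.0037,0,0,0,0, -0.017,-0.0052,0,0,0,0, -0.022,-0.0068,0,0,0,0, -0.027,-0.0083,0,0,0,0, -0.032,-0.0098,0,0,0,0, -0.037,-0.0114,0,0,0,0, -0.042,-0.0129,0,0,0,0, -0.042,-0.0129,0,0,0,0]'
python3 - <<'E'
from h import *
c=optics.camera("wrist"); cv2.imwrite("pics/w13.png",c["pixels"]);print(tcp()[0])
E
```

```text
time_s: 25.1
ee_pos: [0.4746, 0.2897, 0.2148]
ee_rot: [3.141, 0.003, 0.298]
wrist_force: [-0.3, -0.1, -1.2]
gripper_width: 0.243
[0.47533276 0.28994687 0.21501884]
```

View pics/w13.png

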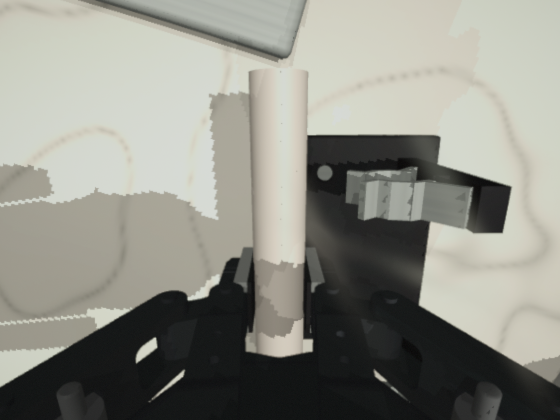

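```bash
python3 -m pendant '[-0.003,-0.001,0.015,0,0,0, -0.003,-0.001,0.045,0,0,0, -0.003,-0.005,0.075,0,0,0, 0,-0.02,0.095,0,0,0, 0.003,-0.045,0.1,0,0,0, 0.007,-0.08,0.1,0,0,0, 0.011,-0.115,0.1,0,0,-1, 0.015,-0.15,0.1,0,0,-2, 0.019,-0.185,0.1,0,0,-3, 0.024,-0.22,0.1,0,0,-4]'
python3 -m pendant '[0.004,-0.035,0,0,0,-1, 0.008,-0.07,0,0,0,-2, 0.012,-0.105,0,0,0,-3, 0.016,-0.14,0,0,0,-4, 0.02,-0.175,0,0,0,-4.4, 0.025,-0.21,0,0,0,-4.4, 0.03,-0.245,0,0,0,-4.4, 0.035,-0.28,0,0,0,-4.4, 0.04,-0.315,0,0,0,-4.4, 0.044,-0.345,0,0,0,-4.4]'
python3 -m pendant '[0.002,-0.02,0,0,0,0, 0.005,-0.035,0,0,0,0, 0.006,-0.042,0,0,0,0, 0.006,-0.044,0,0,0,0, 0.006,-0.044,0,0,0,0, 0.006,-0.044,0,0,0,0, 0.006,-0.044,0,0,0,0, 0.006,-0.044,0,0,0,0, 0.006,-0.044,0,0,0,0, 0.006,-0.044,0,0,0,0]'
python3 - <<'E'
from h import *
c=optics.camera("wrist"); cv2.imwrite("pics/w14.png",c["pixels"]);print(tcp()[0],ctrl.sense()["ee_rot"])
c=optics.camera("top"); t=c["pixels"][170:320,360:500]; cv2.imwrite("pics/t14.png",cv2.resize(t,None,fx=4,fy=4,interpolation=cv2.INTER_CUBIC))
E
```

```text
time_s: 25.98
ee_pos: [0.5002, 0.0686, 0.3154]
ee_rot: [3.141, -0.001, 0.227]
wrist_force: [0.0, 0.8, -0.6]
gripper_width: 0.246
time_s: 26.82
ee_pos: [0.5445, -0.2775, 0.3153]
ee_rot: [3.141, -0.001, 0.15]
wrist_force: [0.9, -0.3, 0.7]
gripper_width: 0.244
time_s: 27.65
ee_pos: [0.5503, -0.3182, 0.3153]
ee_rot: [-3.142, 0.0, 0.152]
wrist_force: [-0.5, -0.2, -0.9]
gripper_width: 0.24
[ 0.55024906 -0.31838485  0.31526713] [-3.14155492e+00  1.07060858e-04  1.51574308e-01]
```

View pics/w14.png

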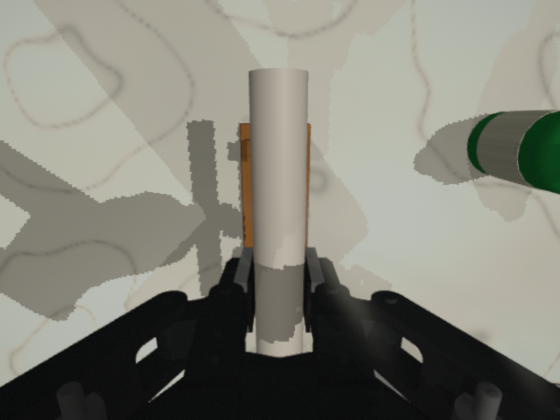

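View pics/t14.png

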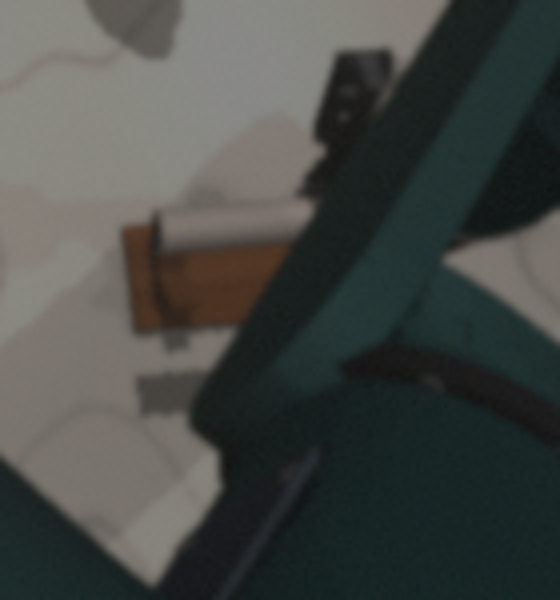

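```bash
python3 - <<'E'
from h import *
c=optics.camera("wrist"); P=c["pixels"]
cv2.imwrite("pics/w15.png",cv2.resize(P[110:260,220:330],None,fx=4,fy=4,interpolation=cv2.INTER_CUBIC))
A=atz(c,(241,124),.01);B=atz(c,(310.5,124),.01);print(A,B,np.linalg.norm(A-B),(A+B)/2)
e=(A+B)[:2]/2
for a in (98,99): 
    u=np.array([np.cos(np.radians(a)),np.sin(np.radians(a))]); print('centre',e-.07*u)
E
```

```text
[ 0.50918795 -0.25918246  0.01      ] [ 0.56673651 -0.2504026   0.01      ] 0.05821444430948121 [ 0.53796223 -0.25479253  0.01      ]
centre [ 0.54770435 -0.32411129]
centre [ 0.54891264 -0.32393071]
```

View pics/w15.png

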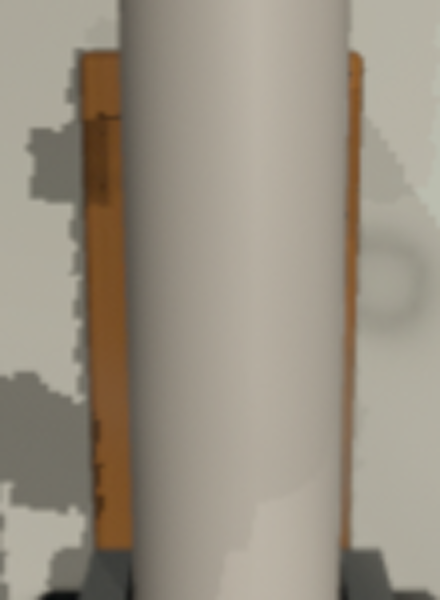

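```bash
python3 -m pendant '[-0.001,-0.002,-0.015,0,0,0, -0.002,-0.003,-0.04,0,0,0, -0.002,-0.003,-0.065,0,0,0, -0.002,-0.003,-0.085,0,0,0, -0.002,-0.003,-0.097,0,0,0, -0.002,-0.003,-0.105,0,0,0, -0.002,-0.003,-0.11,0,0,0, -0.002,-0.003,-0.113,0,0,0, -0.002,-0.003,-0.115,0,0,0, -0.002,-0.003,-0.115,0,0,0]'
python3 - <<'E'
from h import *
c=optics.camera("wrist"); cv2.imwrite("pics/w16.png",c["pixels"]);print(tcp()[0],ctrl.sense()["wrist_force"])
c=optics.camera("scene"); cv2.imwrite("pics/s16.png",cv2.resize(c["pixels"][100:250,80:280],None,fx=4,fy=4,interpolation=cv2.INTER_CUBIC))
E
```

```text
time_s: 28.63
ee_pos: [0.5485, -0.322, 0.2007]
ee_rot: [3.141, -0.001, 0.151]
wrist_force: [0.1, 0.5, -0.5]
gripper_width: 0.241
[ 0.54855766 -0.3220341   0.20091878] [-0.43642365 -0.528001   -0.21840904]
```

View pics/w16.png

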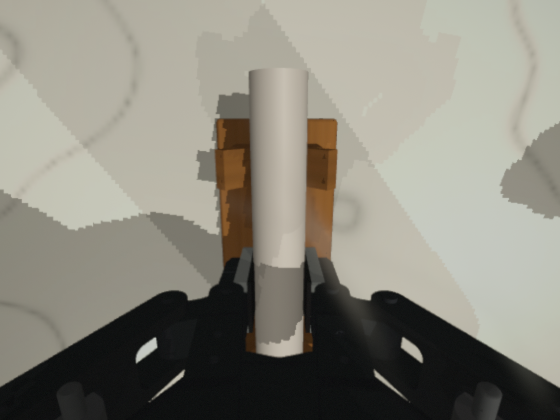

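View pics/s16.png

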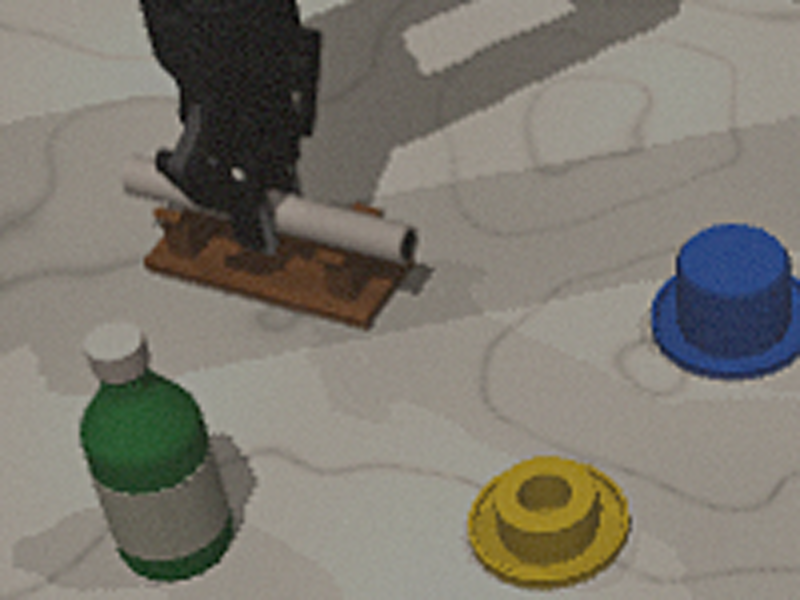

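```bash
python3 -m pendant '[0,0,-0.002,0,0,0, -0.001,0,-0.003,0,0,0, -0.001,0,-0.004,0,0,0, -0.001,0,-0.005,0,0,0, -0.001,0,-0.005,0,0,0, -0.001,0,-0.005,0,0,0, -0.001,0,-0.005,0,0,0, -0.001,0,-0.005,0,0,0, -0.001,0,-0.005,0,0,0, -0.001,0,-0.005,0,0,0]'
python3 - <<'E'
from h import *
c=optics.camera("wrist"); print(tcp()[0],ctrl.sense()["wrist_force"])
a=atz(c,(279,70),.045); print('pipe end',a)
cv2.imwrite("pics/w17.png",c["pixels"])
E
```

```text
time_s: 29.57
ee_pos: [0.5473, -0.3218, 0.1959]
ee_rot: [3.141, -0.0, 0.151]
wrist_force: [-1.8, 0.3, 4.8]
gripper_width: 0.239
[ 0.54728104 -0.32177635  0.19592377] [-1.9935743   1.21605576  5.17604114]
pipe end [ 0.53436497 -0.236643    0.045     ]
```

View pics/w17.png

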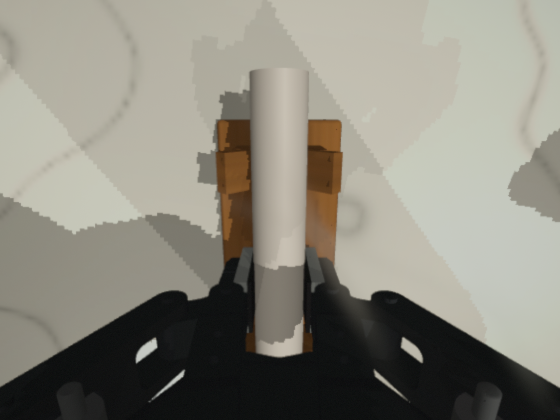

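```bash
python3 -m pendant '[0,0,0,0,0,0, 0,0,0,0,0,0, 0,0,0,0,0,0, 0,0,0,0,0,0, 0,0,0,0,0,0, 0,0,0,0,0,0, 0,0,0,0,0,0, 0,0,0,0,0,0, 0,0,0.005,0,0,0, 0,0,0.01,0,0,0]' 0.06
python3 -m pendant '[0,0,0.015,0,0,0, 0,0,0.035,0,0,0, 0,0,0.06,0,0,0, 0,0,0.09,0,0,0, 0,0,0.12,0,0,0, -0.01,0.015,0.14,0,0,0, -0.025,0.045,0.15,0,0,0, -0.04,0.08,0.15,0,0,0, -0.055,0.11,0.15,0,0,0, -0.06,0.12,0.15,0,0,0]'
python3 - <<'E'
from h import *
c=optics.camera("wrist"); cv2.imwrite("pics/w18.png",c["pixels"])
c=optics.camera("scene"); cv2.imwrite("pics/s18.png",c["pixels"]); cv2.imwrite("pics/s18z.png",cv2.resize(c["pixels"][100:250,80:280],None,fx=4,fy=4,interpolation=cv2.INTER_CUBIC))
E
```

```text
time_s: 30.45
ee_pos: [0.5471, -0.3217, 0.2053]
ee_rot: [-3.141, 0.001, 0.151]
wrist_force: [0.0, -1.1, -0.0]
gripper_width: 0.702
time_s: 31.28
ee_pos: [0.4844, -0.198, 0.3557]
ee_rot: [-3.139, 0.002, 0.152]
wrist_force: [-0.7, 0.2, -0.0]
gripper_width: 0.704
```

View pics/w18.png

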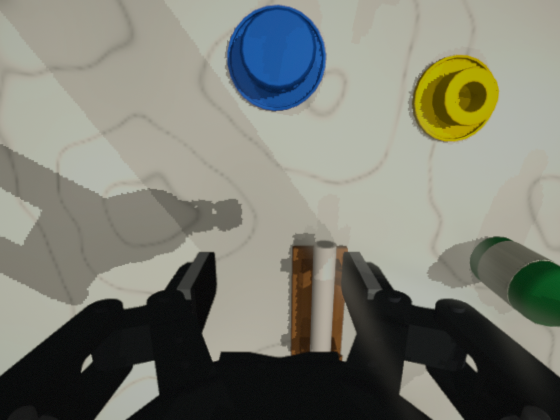

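View pics/s18z.png

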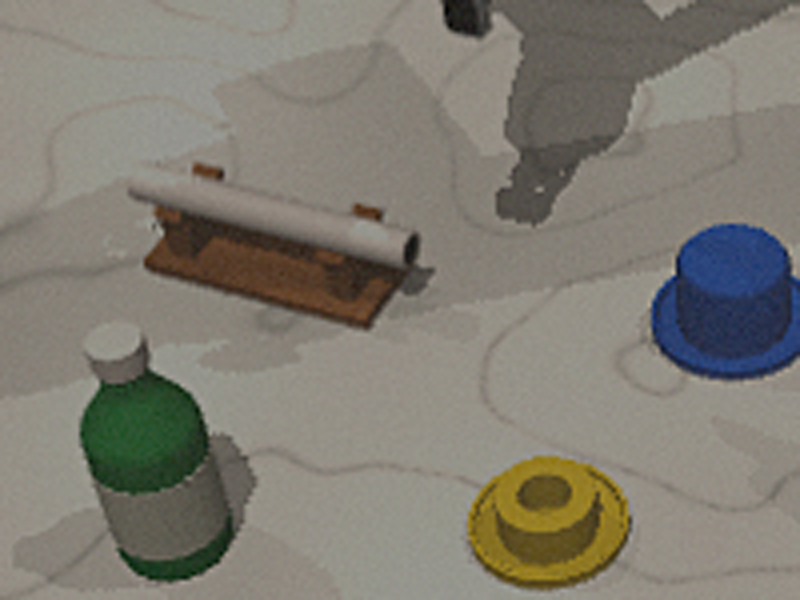

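View pics/s18.png

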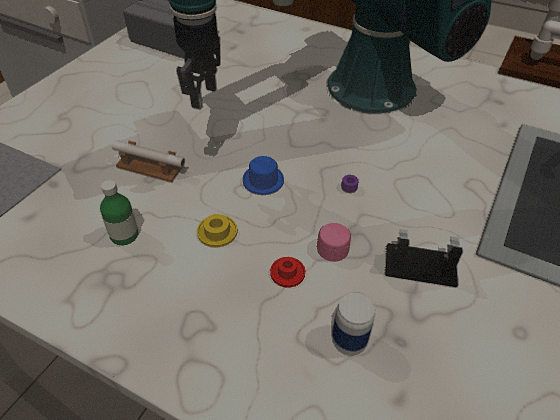

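```bash
python3 - <<'E'
from h import *
c=optics.camera("scene")
A=atz(c,(112.5,146.3),.04);B=atz(c,(182.5,162),.04);print(A,B,(A+B)/2,np.linalg.norm(A-B)); print(ctrl.sense()["wrist_force"],ctrl.sense()["qd"].max())
E
```

```text
[ 0.56703112 -0.40290002  0.04      ] [ 0.53464998 -0.2363175   0.04      ] [ 0.55084055 -0.31960876  0.04      ] 0.16970053297183535
[ 0.88695364 -0.45644309 -0.51190674] 0.027513457532065397
```

```bash
python3 -m pendant '[0,0,0,0,0,0, 0,0,0,0,0,0, 0,0,0,0,0,0, 0,0,0,0,0,0, 0,0,0,0,0,0, 0,0,0,0,0,0, 0,0,0,0,0,0, 0,0,0,0,0,0, 0,0,0,0,0,0, 0,0,0,0,0,0]'; python3 -c "
from workcell import ctrl; print(ctrl.hand_in())"
```

```text
time_s: 32.27
ee_pos: [0.4872, -0.2018, 0.3552]
ee_rot: [-3.142, 0.0, 0.151]
wrist_force: [-0.1, 0.1, -0.4]
gripper_width: 0.703
the job is handed in; nothing more can be done
None
```

The job is done and was handed in at about 32 s. I took the stack apart from the top: seal to the red dish, nut to the yellow dish, cup to the blue dish. Then I pulled the pipe level out of its clips and laid it in both notches of the cradle.

- **Dishes:** the last pictures show the cup, nut and seal flat, each inside the rim of its own dish.
- **Pipe:** it rests in both notches. Its middle measured about 2 mm from the cradle's middle in the scene camera; an earlier wrist-camera check put it about 3 mm off.
- **Left alone:** the green bottle, the can, the pink cup and the purple ring look unmoved. The arm was clear of everything at hand-in, with wrist force near zero.
- **What was less clean:** the cup went down harder than planned, with the wrist force reading 39 N upward while it was held against the dish floor. I eased off before opening, and the reading was still 18.5 N just before release. That push came through the held cup, so I don't think it counts as the arm or gripper body pressing on something.
- **Where checks disagreed:** the scene and top cameras gave positions up to 5 mm apart for the dishes and about 6 mm for the cradle. I used averages, which the clearances easily allowed.

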